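# Prime the eyelet feeder

## Task

Prime the eyelet feeder that has the red thumb block: with the fingertips push its slide all the way in, away from you, until it meets its end stop, then let go so that it springs back and catches on its brass stop pin at mid position. Only push: grip and lift nothing, and leave the blue feeder (already primed) and all the things on the table as they are.

Things in the scene. Friction and masses are not known exactly. Their poses are not given: they have to be found in the camera images.
- feeder_red: Eyelet feeder with red thumb block; grey base 260 (x) x 100 (y) x 12 mm, fixed to the table, which side varies. Origin: under its centre, on the table; x = the direction the slide is pushed in, away from the robot, to the dark magazine bridge (x 96 to 130 mm, 74 mm tall); z up. Along it runs a slide 40 mm wide with the block at its robot end and a yellow catch lug (36 mm high) on its left. Guide rails are 22 mm high.
- slide_red (a joint): red slide, m along the feeder's +x: 0 = home (out, towards the robot), 0.078 = end stop, 0.040 = latched, lug resting on the pin. A spring returns it: 3 N at 0, 8 N at 0.078; passing the pin (0.010 to 0.040) adds about 2 N. Let go beyond 0.042 it comes back by itself to 0.040 and stays; let go before that, it returns to 0.
- red_push (a point): middle of the red thumb block's upright face towards the robot (feeder -x); moves with the slide. The block is 25 mm long (x, ahead of this point), 40 mm wide (y), from 21 to 62 mm above the table; this point is 41.5 mm above it. Behind the face is only the base with its 22 mm high rails, reaching 45 mm back when the slide is home.
- red_pin (a point): top of the red feeder's brass stop pin when up: 8 mm in diameter, 26 mm above the table, at feeder x = 6, y = 31 mm (left of the slide). Sprung upward; the lug presses it down as it passes. Pressing it when latched would let the slide go home.
- feeder_blue: The same feeder with a blue thumb block, fixed to the table, which side varies. Origin: under its centre, on the table; x = the direction the slide is pushed in, away from the robot, to the dark magazine bridge (x 96 to 130 mm, 74 mm tall); z up. Its slide is already latched at mid position: leave it.
- slide_blue (a joint): position of the blue slide in m, as for the red one; it starts latched at 0.040 and must stay there
- setter: brass eyelet setter, upright turned rod 22 mm in diameter at the foot and 68 mm tall, loose, beside the red feeder; origin under its foot
- glue: amber glue jar with black lid, 52 mm in diameter, 75 mm tall, loose, beside the blue feeder; origin under its base
- mallet: wooden mallet lying on the left of the table, about 240 mm long, loose
- awl: awl with dark wooden handle lying on the right of the table, about 170 mm long, loose
- thread: green thread spool, 44 mm in diameter, 54 mm tall, standing loose between or outside the feeders; origin under its base
- tin: open steel tin, 72 mm in diameter, 30 mm tall, standing loose between or outside the feeders; origin under its base
- burnisher: wooden edge burnisher, 32 mm in diameter, 85 mm tall, standing loose between or outside the feeders; origin under its base

How it is judged:
On the way:
1. the red slide is pushed all the way in, to within 6 mm of its end stop (value of joint slide_red above 0.072 m), for 0.1 s.
At the end, for the whole second after the job is handed in: The red slide rests latched on its stop pin at mid position, 40 mm (36 to 44 mm) in from home, still and untouched; the blue slide is still latched (36 to 44 mm) (value of joint slide_red between 0.036 and 0.044 m and velocity of joint slide_red between -0.01 and 0.01 m/s and value of joint slide_blue between 0.036 and 0.044 m).
It fails at once if the blue slide is moved more than 6 mm from its latched place (value of joint slide_blue above 0.046 m or value of joint slide_blue below 0.034 m).
It fails at once if a loose thing on the table is lifted, carried or shoved more than 25 mm (distance of any of setter, glue, mallet, awl, thread, tin, burnisher from where it was at the start of the episode above 0.025 m).
It fails at once if a standing thing is knocked over (angle between any of setter, glue, thread, tin, burnisher's own z axis and vertical above 0.5 rad).
It also fails if it takes over 34 s, if anything falls off the work surface, if the arm or the gripper's body presses on something with over 40 N, if the wrist force passes 120 N, or if a joint passes its speed limit or range.

## Robot

A 6-joint arm with a two-finger parallel gripper is mounted at the origin on the work surface. World frame = base frame: x ahead of the robot, y to its left, z up, the work surface at z = 0. Lengths are in m, angles in rad, forces in N, time in s.
With the tool pointing down it reaches from about 0.275 to 0.75 m from the base axis. Payload 10.2 kg.
Tool frame: the origin (TCP) lies midway between the tips of the shut fingers; the grasp point (between the pads) lies 19 mm behind it; z points along the fingers, y is the line along which they close (so a half turn about z gives the same grasp; the last joint's range is limited). The gripper opens to 85 mm and grips with 20 to 120 N. Pads are 22 mm wide; open, the fingers measure 114 mm over their backs; the gripper's body (76 mm by 85 mm) begins 54 mm behind the grasp point. The pads swing forward as they close: fully open they stand 13 mm farther back than shut.
Start: joints at [-1.361, 0.313, 1.498, -0, 1.331, -0.223], TCP at [0.22, -0.477, 0.197] pointing down, gripper open.
Joint ranges: [-2.94, 2.94], [-0.97, 2.17], [0.19, 2.56], [-1.23, 4.37], [0.02, 3.11], [-2.88, 2.88]. Speed limits (rad/s): [2.39, 2.39, 3.01, 3.14, 3.14, 3.14].

## Interface

Orientations are given as a unit quaternion [x, y, z, w].
In Python, from cell import arm, eoat, solve_ik, status, grab_frame, get_calibration, order gives the robot as it stands. Calls block until the motion is done:
- arm.reach(position, orientation): joint-space move of the TCP to a pose.
- arm.servo_line(position, max_speed=0.15, orientation=None, force_limit=None): straight line of the TCP; orientation=None keeps the orientation; max_speed is the mean speed in m/s. With force_limit (N) it stops when the force on the tool has changed by that much, and returns True; else False.
- arm.move_joints(angles): joint-space move.
- eoat.let_go() and eoat.clamp(newtons=None): open the fingers fully, or close them until they stop; newtons is the grip in N (None keeps the last).
- arm.sleep(seconds).
- solve_ik(position, orientation): joint angles nearest the present ones, or None.
- status.state(): the state.
- grab_frame(name): name is "scene" or "top" or "wrist"; returns the picture (480x640x3 uint8, blue, green, red); there is no depth.
- get_calibration(name): a dict with "fx", "fy", "cx", "cy" (pixels), "k1" (the pictures are not rectified: a ray, as slopes to the right and down, at radius r is drawn at 1 + k1 r^2 times it, then the intrinsics apply), "camera_from_world" (4x4, takes a point from world to camera coordinates); the wrist camera has in their place "mount" (4x4, takes a point from camera to tool coordinates, whose origin is the TCP and whose axes are the flange's). Camera axes: x right, y up, looking along -z (the intrinsics and any distortion apply to the point x, -y, -z); pixel columns grow to the right and rows downward; lengths in m; the calibration is good to about 2 mm. A picture is of the moment at which its call begins: read the wrist's pose just before it. get_calibration takes no time and is no camera call.
A pose or a line that the arm cannot do raises arm.MotionError and nothing moves.
- order.close_job(): hands the job in; it is judged then, once.
The state is a dict: "t": time; "joint_positions": joint angles; "dq": joint speeds; "joint_efforts": joint torques, N m; "tcp_pos": TCP position; "eef_rot": TCP orientation; "force": force on the tool from outside, world axes, zero at the start; "moment": the same for the moment, N m; "gripper_width": finger opening in m; "finger_force": force on a finger pad.
Only numpy, scipy, OpenCV 4.12 (cv2) and the standard library are available. Lean on these libraries where they do the work, as an engineer would, in place of code of your own. Each camera call takes 0.05 s, during which the arm holds its last target. There are 200 camera calls.

## Working session

There is one attempt and no reset: what is moved stays moved. The work goes in short steps, each a Python script; the robot and the scene stay as the last script left them, time stands still between calls to the robot, and variables do not carry over. Pictures are saved under pics/ and viewed, at most 10 in all, crops included, and the job is handed in when it is done.

```bash
mkdir -p pics; python3 - <<'E'
from cell import *
import cv2
for n in("top","scene"):
    cv2.imwrite(f"pics/{n}0.png",grab_frame(n)); c=get_calibration(n); print(n,c)
s=status.state();print(s["t"],s["tcp_pos"],s["eef_rot"])
E
```

```text
top {'fx': 623.6996559488545, 'fy': 623.6996559488545, 'cx': 326.30873261928156, 'cy': 234.50130243632876, 'k1': -0.09194178372401604, 'camera_from_world': array([[-2.44251488e-02, -9.99692719e-01, -4.22847309e-03,
        -3.91656028e-03],
       [ 9.94499880e-01, -2.47287659e-02,  1.01776598e-01,
        -5.49827898e-01],
       [-1.01849889e-01, -1.71930743e-03,  9.94798293e-01,
        -1.75232728e+00],
       [ 0.00000000e+00,  0.00000000e+00,  0.00000000e+00,
         1.00000000e+00]])}
scene {'fx': 487.88548980587177, 'fy': 487.88548980587177, 'cx': 316.0449678076742, 'cy': 243.60556197466036, 'k1': -0.05625012250651724, 'camera_from_world': array([[ 0.7315427 ,  0.68168127, -0.01248673, -0.38494405],
       [-0.41767201,  0.46254775,  0.78204838,  0.20366254],
       [ 0.53888345, -0.56688643,  0.62309262, -1.5780673 ],
       [ 0.        ,  0.        ,  0.        ,  1.        ]])}
0.1 [ 0.22012201 -0.47632863  0.19609088] [ 9.76679476e-01  2.14701795e-01  3.32969033e-06 -5.82635156e-04]
```

View pics/top0.png

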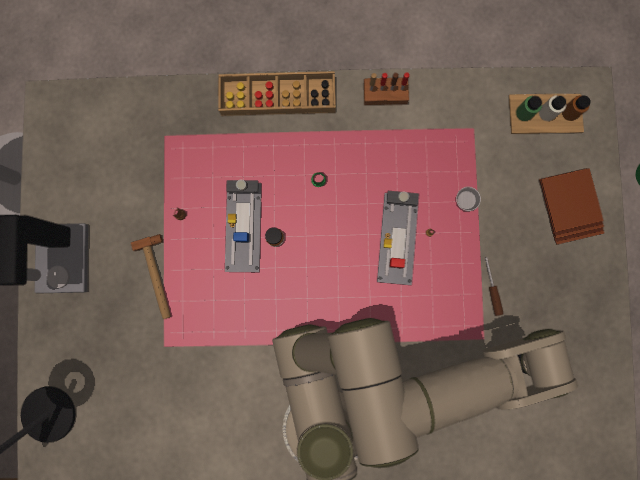

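View pics/scene0.png

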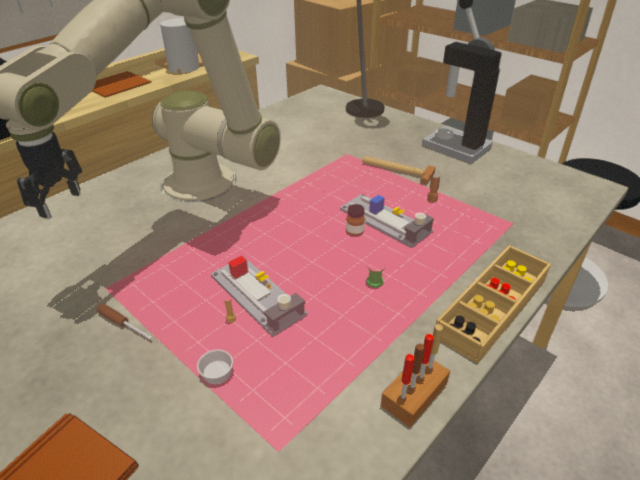

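The top view shows the red feeder at about (398,238) with its block at (398,263). The setter is at (431,232), the tin at (468,200), and the blue feeder is well clear on the left at (243,227). Next I measure the base edges and the red block by casting rays.

```bash
cat > h.py <<'E'
import numpy as np,cv2
from cell import get_calibration
def cast(n,px,z):
    c=get_calibration(n); K=np.array([[c["fx"],0,c["cx"]],[0,c["fy"],c["cy"]],[0,0,1]])
    u=cv2.undistortPoints(np.float64(px).reshape(-1,1,2),K,np.array([c["k1"],0,0,0.]))[:,0]
    M=c["camera_from_world"];R=M[:3,:3];o=-R.T@M[:3,3]
    d=np.c_[u[:,0],-u[:,1],-np.ones(len(u))]@R
    z=np.broadcast_to(z,len(u))
    return o+d*((z-o[2])/d[:,2])[:,None]
E
python3 - <<'E'
from h import *
im=cv2.imread("pics/top0.png");hsv=cv2.cvtColor(im,cv2.COLOR_BGR2HSV)
S=hsv[...,1]; L=[];R=[]
for r in range(212,280):
    g=np.where(S[r,372:424]<75)[0]+372
    if len(g)<5: continue
    L.append((g[0]-.5,r));
    g=g[g<422]; R.append((g[-1]+.5,r))
def fit(P):
    w=cast("top",P,.012); 
    for _ in range(4):
        p=np.polyfit(w[:,0],w[:,1],1); e=abs(np.polyval(p,w[:,0])-w[:,1]); w=w[e<max(2*np.median(e),.001)]
    return p,len(w),np.median(e)
l,r=fit(L),fit(R);print(l,r)
# bottom end: along columns
m=[]
for c in range(384,408):
    g=np.where(S[240:300,c]<75)[0]+240; m.append((c,g.max()+.5))
w=cast("top",m,.012);print("end x",np.median(w[:,0]),w[::6])
H=hsv[...,0]
red=(((H<6)|(H>174))&(S>190)).astype(np.uint8); red[:, :370]=0;red[:,430:]=0;red[:230]=0;red[300:]=0
ys,xs=np.where(red);print(xs.min(),xs.max(),ys.min(),ys.max(),len(xs))
print(cv2.minAreaRect(np.c_[xs,ys].astype(np.float32)))
b=cv2.boxPoints(cv2.minAreaRect(np.c_[xs,ys].astype(np.float32)));print(cast("top",b,.062))
print("setter",cast("top",[(431,232)],.06))
cv2.imwrite("pics/crop.png",cv2.resize(im[180:300,360:480],(600,600),interpolation=0))
E
```

```text
(array([-0.12055461, -0.10778969]), 62, np.float64(0.000678412410750534)) (array([-0.1184179, -0.2096116]), 68, np.float64(0.0007837572635348566))
end x 0.4054150559039647 [[ 0.40912593 -0.17904483  0.012     ]
 [ 0.40868056 -0.19622654  0.012     ]
 [ 0.40537761 -0.21331845  0.012     ]
 [ 0.40492666 -0.23051438  0.012     ]]
390 403 258 267 35
((396.39239501953125, 262.3616027832031), (13.271717071533203, 8.31032657623291), 7.125016689300537)
[[ 0.45443304 -0.19091166  0.062     ]
 [ 0.47737494 -0.1945726   0.062     ]
 [ 0.47183643 -0.23122761  0.062     ]
 [ 0.44889923 -0.22751995  0.062     ]]
setter [[ 0.54604323 -0.31173325  0.06      ]]
```

View pics/crop.png

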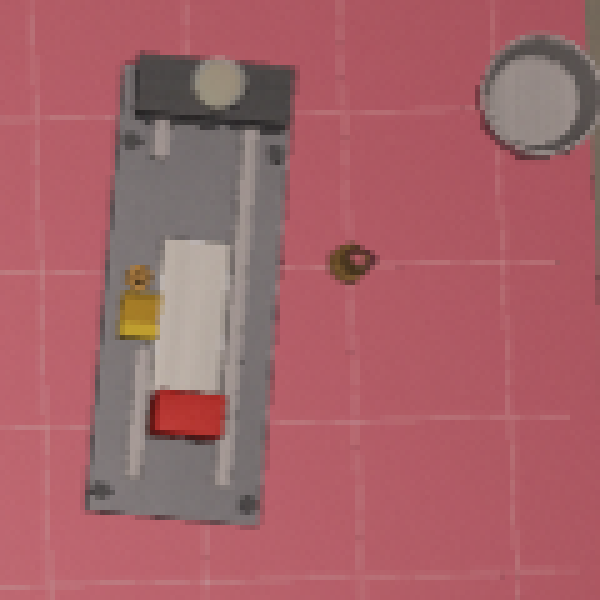

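The crop confirms it: block face at about (0.450, -0.212), feeder yaw about -0.119 rad, and the setter 88 mm to the side. Now I push.

```bash
python3 - <<'E'
from cell import *
import numpy as np, cv2
a=-.119; d=np.array([np.cos(a),np.sin(a),0]); F=np.array([.450,-.212,.040])
P=lambda s,z=.040:[*(F+d*s)[:2],z]   # TCP point, s along feeder from home face
q0=np.array(status.state()["joint_positions"]); best=None
for b in(a,a+np.pi):
    q=[np.cos(b/2),np.sin(b/2),0,0]; j=solve_ik(P(-.05,.15),q)
    if j is not None and (best is None or abs(np.array(j)-q0).max()<best[0]): best=(abs(np.array(j)-q0).max(),q)
q=best[1]; print(best)
eoat.clamp(20)
arm.reach(P(-.05,.15),q)
arm.servo_line(P(-.05),max_speed=.1)
S=lambda m:(lambda s:print(m,s["t"],"s",(np.array(s["tcp_pos"])-F)@d,np.round(s["tcp_pos"],4),"f",np.round(s["force"],1)))(status.state())
S("down"); print(arm.servo_line(P(-.03),max_speed=.05,force_limit=20)); S("near")
cv2.imwrite("pics/near.png",grab_frame("top"))
print(arm.servo_line(P(.055),max_speed=.04,force_limit=20)); S("most")
print(arm.servo_line(P(.085),max_speed=.02,force_limit=25)); S("end")
arm.sleep(.3); S("hold")
cv2.imwrite("pics/end.png",cv2.resize(grab_frame("scene")[200:360,160:360],(750,600)))
E
```

```text
(np.float64(1.1765806092307394), [np.float64(0.9982303971621297), np.float64(-0.05946489873477218), 0, 0])
down 3.3583 s -0.04972828879441097 [ 0.4006 -0.2063  0.0405] f [-0.2  0.4 -0.4]
False
near 3.9083 s -0.030021584496763773 [ 0.4202 -0.2082  0.0398] f [-0.1 -0.6  0. ]
False
most 6.2333 s 0.054913917941071325 [ 0.5045 -0.2185  0.04  ] f [ 0.5  0.  -0. ]
False
end 7.8833 s 0.08491379069803534 [ 0.5343 -0.2221  0.04  ] f [ 0.   0.5 -0.1]
hold 8.1833 s 0.08496912838501848 [ 0.5344 -0.2221  0.04  ] f [-0.3  0.7 -0.5]
```

View pics/end.png

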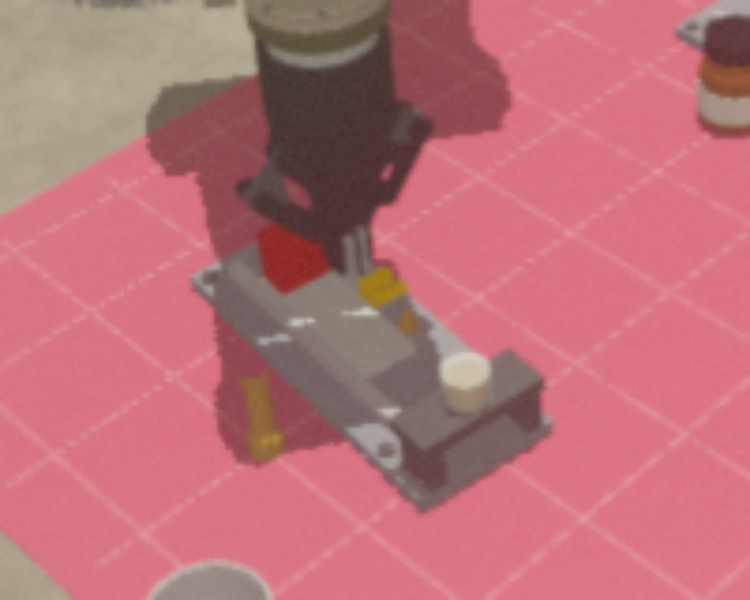

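The fingers met nothing. In the view they stand beyond the lug's near side, left of the red block, and the slide is still home. So I have a position error, and I'll check the geometry against the scene camera before moving.

```bash
python3 - <<'E'
from h import *
from cell import *
print("scene block",cast("scene",[(238.7,268.8)],.0415)); print("scene fingertip",cast("scene",[(256,272)],.04))
print("setter foot scene",cast("scene",[(231,320)],.0),"top",cast("top",[(431,233)],.03))
s=status.state();print(s["tcp_pos"],s["eef_rot"],s["gripper_width"])
c=get_calibration("scene");M=c["camera_from_world"]
p=M[:3,:3]@s["tcp_pos"]+M[:3,3];print("tcp px",c["cx"]+c["fx"]*p[0]/-p[2],c["cy"]-c["fy"]*p[1]/-p[2])
for n in("top","scene"):
    M=get_calibration(n)["camera_from_world"];print(n,"cam",-M[:3,:3].T@M[:3,3])
im=grab_frame("top")
cv2.imwrite("pics/t2.png",cv2.resize(im[160:310,320:480],(640,600)))
E
```

```text
scene block [[ 0.47242046 -0.21533365  0.0415    ]]
scene fingertip [[ 0.51079072 -0.19381746  0.04      ]]
setter foot scene [[ 0.55487403 -0.31329375  0.        ]] top [[ 0.5462389  -0.31663688  0.03      ]]
[ 0.53440846 -0.22208734  0.04002048] [ 9.98229794e-01 -5.94750150e-02  2.51839085e-05  2.09094995e-07] -0.00012888323266225217
tcp px 253.56559895289584 282.56491120548344
top cam [ 0.36823378 -0.02052471  1.79915524]
scene cam [ 1.2170615  -0.72637944  0.81920143]
```

View pics/t2.png

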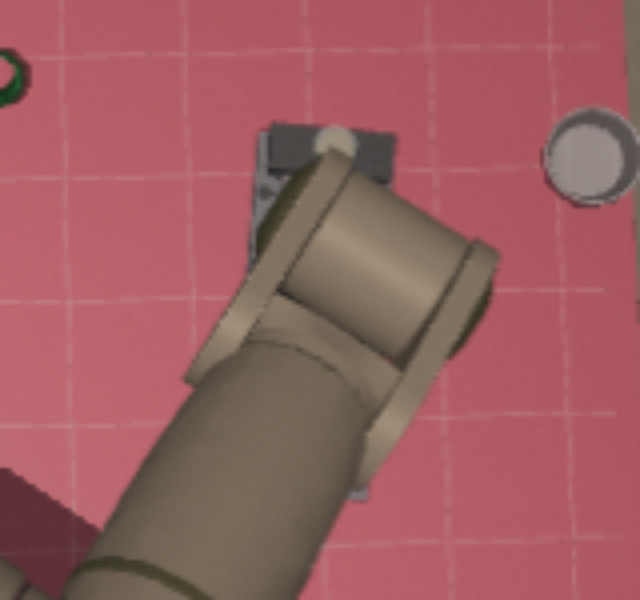

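Both cameras put the block in the same place, (0.46, -0.213). The visible fingertips project about 10 px above the reported TCP, which suggests they are about 25 mm higher than stated and passed over the block. I'll back off above the block and view the fingertips against the plain mat to measure the offset.

```bash
python3 - <<'E'
from cell import *
from h import *
s=status.state();a=-.119; d=np.array([np.cos(a),np.sin(a),0]); F=np.array([.450,-.212,.040])
P=lambda s,z=.040:[*(F+d*s)[:2],z]
arm.servo_line(P(.085,.11),max_speed=.15)
arm.servo_line(P(-.09,.11),max_speed=.2)
arm.servo_line(P(-.09,.06),max_speed=.1)
s=status.state();print(s["t"],s["tcp_pos"],s["gripper_width"])
c=get_calibration("scene");M=c["camera_from_world"]
for dz in(0,.025):
    p=M[:3,:3]@(s["tcp_pos"]+np.array([0,0,dz]))+M[:3,3];print("px",c["cx"]+c["fx"]*p[0]/-p[2],c["cy"]-c["fy"]*p[1]/-p[2])
im=grab_frame("scene")
cv2.imwrite("pics/s3.png",cv2.resize(im[180:320,120:300],None,fx=4,fy=4))
im=grab_frame("wrist");cv2.imwrite("pics/w3.png",im)
print(get_calibration("wrist"))
E
```

```text
10.575 [ 0.36100868 -0.20150373  0.06028141] -2.42135917919007e-05
px 213.4700052623841 240.90529276054843
px 212.03092805746644 233.0273555634458
{'fx': 389.47214894330705, 'fy': 389.47214894330705, 'cx': 311.49989556610274, 'cy': 242.64083143938083, 'k1': -0.04137928196486644, 'mount': array([[ 3.22938408e-04,  9.53883141e-01,  3.00178028e-01,
         7.60043078e-02],
       [ 9.99999603e-01, -5.57501804e-04,  6.95764756e-04,
        -2.18732825e-04],
       [ 8.31028063e-04,  3.00177684e-01, -9.53882942e-01,
        -1.76954728e-01],
       [ 0.00000000e+00,  0.00000000e+00,  0.00000000e+00,
         1.00000000e+00]])}
```

View pics/s3.png

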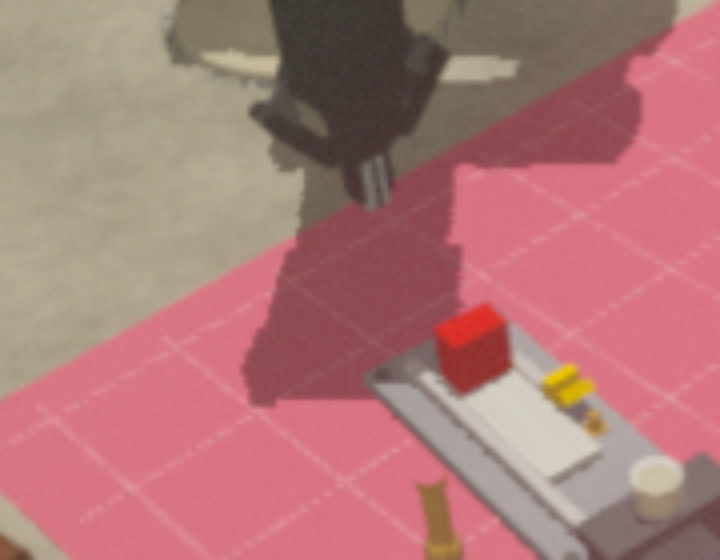

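View pics/w3.png

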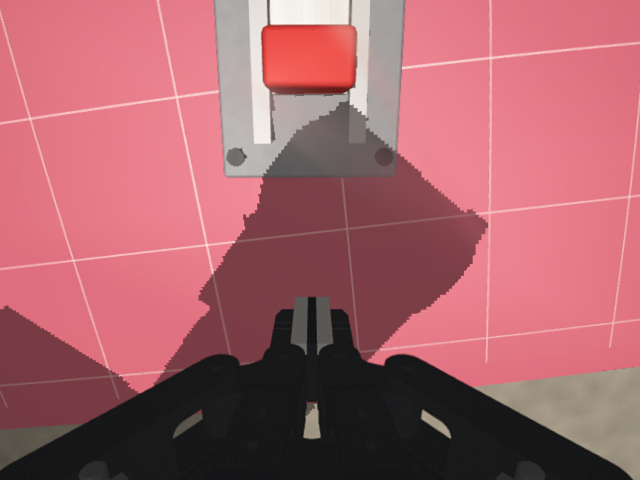

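In the scene view the fingertips end at about px (213.7, 232), where the TCP should be at (213.5, 240.9). The real tips are therefore about 28 mm above the reported TCP. The wrist view shows tips at (312,297), which agrees, and the block at column 309, so it is well aligned sideways. I'll command z = 0.015, for a real height of about 43 mm, and check for contact early.

```bash
python3 - <<'E'
from cell import *
from h import *
a=-.119; d=np.array([np.cos(a),np.sin(a),0]); F=np.array([.450,-.212,0])
Z=.015
P=lambda s,z=Z:[*(F+d*s)[:2],z]
def S(m):
    s=status.state();print(m,round(s["t"],2),"s",round((np.array(s["tcp_pos"])-F)@d,4),"z",round(s["tcp_pos"][2],4),"f",np.round(s["force"],1)); return s["force"]@d
arm.servo_line(P(-.045,.06),max_speed=.1)
hit=arm.servo_line(P(-.045),max_speed=.05,force_limit=8); S(f"down {hit}")
cv2.imwrite("pics/s4.png",cv2.resize(grab_frame("scene")[180:320,150:330],None,fx=4,fy=4))
if not hit:
    arm.servo_line(P(.01),max_speed=.04,force_limit=15); f=S("contact?")
    if abs(f)>2:
        for t in(.04,.06):
            arm.servo_line(P(t),max_speed=.04,force_limit=20); S(t)
        print(arm.servo_line(P(.085),max_speed=.02,force_limit=20)); S("end")
        arm.sleep(.3); S("hold")
        cv2.imwrite("pics/s5.png",cv2.resize(grab_frame("scene")[180:320,150:330],None,fx=4,fy=4))
E
```

```text
down False 12.32 s -0.0448 z 0.0152 f [ 0.2 -0.7 -0. ]
contact? 13.9 s 0.0099 z 0.0149 f [-6.1 -0.4  3.1]
0.04 14.8 s 0.0397 z 0.0149 f [-5.7 -0.5  3.3]
0.06 15.45 s 0.0595 z 0.0149 f [-6.7  0.6  4.4]
True
end 16.12 s 0.0665 z 0.0145 f [-6.9 -0.1  5.8]
hold 16.42 s 0.0663 z 0.0144 f [-7.5 -0.5  5.8]
```

```bash
python3 - <<'E'
from cell import *
from h import *
a=-.119; d=np.array([np.cos(a),np.sin(a),0]); F=np.array([.450,-.212,0])
P=lambda s,z=.0145:[*(F+d*s)[:2],z]
def S(m):
    s=status.state();print(m,round(s["t"],2),"s",round((np.array(s["tcp_pos"])-F)@d,4),"f",np.round(s["force"],1))
print(arm.servo_line(P(.069),max_speed=.02,force_limit=30)); S("push")
arm.sleep(.3); S("hold")
arm.servo_line(P(.02),max_speed=.05); S("back")
arm.servo_line(P(-.06),max_speed=.1); arm.servo_line(P(-.06,.14),max_speed=.15); S("clear")
a=cv2.resize(cv2.imread("pics/s5.png"),None,fx=.55,fy=.55); b=cv2.resize(grab_frame("scene")[180:320,150:330],(a.shape[1],a.shape[0]))
cv2.imwrite("pics/cmp.png",np.hstack([a,b]))
E
```

```text
False
push 16.73 s 0.0672 f [-13.8   3.    8.5]
hold 17.03 s 0.0672 f [-13.9   1.4   8.9]
back 18.17 s 0.0204 f [-0.6  0.  -0.5]
clear 20.1 s -0.0604 f [-0.5  0.7 -1. ]
```

View pics/cmp.png

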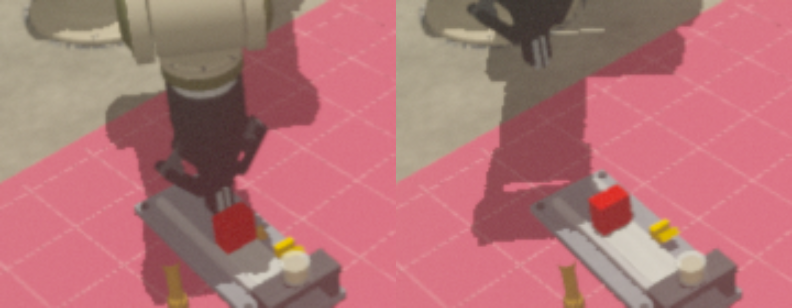

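The left half shows the slide fully in, with contact turning stiff at the end stop. The right half shows the slide resting at mid position with the fingers clear. The force was already near zero at s = 0.02 on the way back, so it caught on the pin, and the setter is undisturbed.

```bash
python3 -c "
from cell import order
print(order.close_job())"
```

```text
the job is handed in; nothing more can be done
None
```

I pushed the red slide to its end stop and it sprang back to mid position, apparently caught on its pin; the job is handed in, but no verdict came back. My first push passed over the block without touching it, because the fingertips sat about 28 mm higher than reported.

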